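Put the soap bar away through the sprung flap

TASK

Put the bar of soap away in the white soap keeper without grasping or lifting it: with one finger push the keeper's self-closing steel flap down and keep it open, and with the other finger push the bar along its two rails until it drops through into the box. Do not shove the bar onto the shut flap; only once the bar has dropped in, take your fingers out, so that the flap closes by itself. Leave the bowls, the soap dish and the brush where they are.

Things in the scene. Friction and masses are not known exactly. Their poses are not given: they have to be found in the camera images.
- keeper: soap keeper, fixed, crosswise to the robot: white plastic open-topped box 150 mm high, a sprung steel flap filling its top, two flat steel rails leading to it level with its rim. Its x = push direction (rails to box), z up. Origin on the floor below point mouth. Box outside x -6 to +111 mm, |y| up to 66 mm; walls 6 mm, inner floor at z = 6 mm
- mouth (a point): middle of the mouth's near edge, where rails and mouth meet, at rim height (150 mm above the floor), axes as the keeper's. Mouth: x 0 to +105 mm, |y| up to 60 mm. The near wall under this point has a notch 48 mm wide (y) and 50 mm deep from the rim, so a finger in the rails' slot can run on into the mouth
- slot (a point): middle of the slot between the rails, at rail-top height, 58 mm before the mouth. Rails: keeper x -110 to -6 mm, |y| 24 to 54 mm, 4 mm thick; the slot between them is 48 mm wide, open above and at its outer end, free for a finger to 110 mm below the rail tops. Lips at |y| 54 to 58 mm rise 8 mm above the rail tops
- flap (a joint): flap angle (rad): 0 shut, level, 2 mm below the rim; grows to 1.5 as it is pushed down into the box. Steel plate 101 x 114 x 3 mm hinged along the mouth's far edge (keeper x 104, z 146 mm), free edge by the rails (x 1 mm). Spring: 0.15 N m shut, 0.22 at 1.3 rad: the bar's weight does not open it and it shuts when let go. At one depth, a finger nearer the hinge opens it wider
- soap: cream bar of soap, 45 x 90 x 22 mm (x, y, z), 60 to 120 g, loose; origin at the centre of its underside, axes within 0.1 rad of the keeper's at the start. It lies flat across both rails, bridging the slot, its long side across the push; its leading face is 5 to 25 mm short of the mouth
- katori_a: smaller open steel bowl, 84 mm across, 36 mm high; loose, origin under its centre; leave alone; near the keeper
- katori_b: larger open steel bowl, 100 mm across, 42 mm high; loose, origin under its centre; leave alone; near the keeper
- soap_dish: grey plastic soap dish, 85 x 115 mm, tray 25 mm high, its lid propped half open up to about 90 mm high; loose, one rigid piece, origin under the tray's centre; leave alone; near the keeper
- scrub_brush: scrubbing brush lying to the left of the keeper; loose; leave alone
Things that resemble listed ones, but are neither listed nor needed, are in the scene too. What is shaped like the soap but turquoise is not meant.

How it is judged:
By the outcome, as a careful person would: the job done as asked, in the order asked, and still so for the second after the job is handed in, with the robot touching nothing.
It also fails if it takes over 32 s, if anything falls off the work surface, if the arm or the gripper's body presses on something with over 40 N, if the wrist force passes 120 N, or if a joint passes its speed limit or range.

ROBOT

A 7-joint arm with a two-finger parallel gripper is mounted at the origin on the work surface. World frame = base frame: x ahead of the robot, y to its left, z up, the work surface at z = 0. Lengths are in m, angles in rad, forces in N, time in s.
With the tool pointing down it reaches from about 0.425 to 0.825 m from the base axis. Payload 3.6 kg.
Tool frame: the origin (TCP) lies where the fingers leave the gripper's body, on its centre line; the fingertips stand 73 mm ahead of it and the grasp point (between the pads) lies 54 mm ahead of it; z points along the fingers, y is the line along which they close (so a half turn about z gives the same grasp; the last joint's range is limited). The gripper opens to 85 mm and grips with 20 to 120 N. Pads are 22 mm wide; open, the fingers measure 114 mm over their backs; the gripper's body (76 mm by 85 mm) begins 54 mm behind the grasp point. The pads swing forward as they close: fully open they stand 13 mm farther back than shut.
Start: joints at [1.123, 0.615, -0.013, 1.423, 0.008, 1.103, -0.04], TCP at [0.266, -0.593, 0.304] pointing down, gripper open.
Joint ranges: [-3.12, 3.12], [-0.3, 2.06], [-1.34, 1.32], [0.26, 2.42], [-1.36, 4.5], [0.01, 1.98], [-2.84, 2.84]. Speed limits (rad/s): [2.79, 2.79, 3.14, 3.14, 3.14, 3.14, 3.14].

INTERFACE

Orientations are given as a unit quaternion [x, y, z, w].
In Python, from station import arm, snapshot, camera_info, ticket gives the robot as it stands. Calls block until the motion is done:
- arm.movep(position, orientation): joint-space move of the TCP to a pose.
- arm.line_to(position, velocity=0.15, ori=None): straight line of the TCP; ori=None keeps the orientation; velocity is the mean speed in m/s.
- arm.move_j(angles): joint-space move.
- arm.move_gripper(opening, effort=None): opening from 0.0 (shut) to 1.0 (fully open); effort is the grip in N (None keeps the last); returns when the fingers have stopped.
- arm.pause(seconds).
- arm.ik(position, orientation): joint angles nearest the present ones, or None.
- snapshot(name): name is "side" or "top" or "wrist"; returns the picture (400x640x3 uint8, blue, green, red); there is no depth.
- camera_info(name): a dict with "fx", "fy", "cx", "cy" (pixels), "R" (3x3) and "t" (3): a world point X has camera coordinates R X + t; the wrist camera has in their place "T_tool_cam" (4x4, takes a point from camera to tool coordinates, whose origin is the TCP and whose axes are the flange's). Camera axes: x right, y down, z forward; pixel columns grow to the right and rows downward; lengths in m; the calibration is good to about 2 mm. A picture is of the moment at which its call begins: read the wrist's pose just before it. camera_info takes no time and is no camera call.
A pose or a line that the arm cannot do raises arm.MotionError and nothing moves.
- ticket.finish_job(): hands the job in; it is judged then, once.
Readings, each from a call of its own:
- arm.read_time(): time.
- arm.read_joint_positions(): joint angles.
- arm.read_dq(): joint speeds.
- arm.read_effort(): joint torques, N m.
- arm.read_tool_pos(): TCP position.
- arm.read_eef_rot(): TCP orientation.
- arm.read_ft_force(): force on the tool from outside, world axes, zero at the start.
- arm.read_wrist_torque(): the same for the moment, N m.
- arm.read_opening(): opening from 0.0 (shut) to 1.0 (fully open).
- arm.read_finger_force(): force on a finger pad.
Only numpy, scipy, OpenCV 4.12 (cv2) and the standard library are available. Lean on these libraries where they do the work, as an engineer would, in place of code of your own. Each camera call takes 0.05 s, during which the arm holds its last target. There are 200 camera calls.

## Working session

There is one attempt and no reset: what is moved stays moved. The work goes in short steps, each a Python script; the robot and the scene stay as the last script left them, time stands still between calls to the robot, and variables do not carry over. Pictures are saved under pics/ and viewed, at most 10 in all, crops included, and the job is handed in when it is done.

```bash
mkdir -p pics; ls; python3 - <<'E'
from station import arm,snapshot,camera_info
import cv2
for n in("top","side"):
    cv2.imwrite(f"pics/{n}0.png",snapshot(n)); print(n,camera_info(n))
print(camera_info("wrist")); print(arm.read_time(),arm.read_eef_rot(),arm.read_tool_pos())
E
```

```text
pics
top {'fx': 392.5287382460474, 'fy': 392.5287382460474, 'cx': 320.1717177934391, 'cy': 201.93691365121538, 'R': array([[-0.01603938, -0.99968333, -0.01939034],
       [-0.98770861,  0.0188569 , -0.15516481],
       [ 0.15548131,  0.01666326, -0.98769828]]), 't': array([0.1271714 , 0.62197647, 0.87937641])}
side {'fx': 417.34755867333826, 'fy': 417.34755867333826, 'cx': 320.5572291831564, 'cy': 194.2039905924362, 'R': array([[ 0.99663094, -0.08052544,  0.01557024],
       [-0.04583528, -0.70426952, -0.70845153],
       [ 0.06801402,  0.70535104, -0.7055877 ]]), 't': array([-0.57177483,  0.17560324,  0.91139827])}
{'fx': 328.63238514278413, 'fy': 328.63238514278413, 'cx': 315.8483655334511, 'cy': 198.63755366934183, 'T_tool_cam': array([[ 7.79253804e-04, -9.46730673e-01, -3.22025503e-01,
         8.42743560e-02],
       [ 9.99999524e-01,  5.48420795e-04,  8.07534314e-04,
        -1.57027267e-03],
       [-5.87912023e-04, -3.22025979e-01,  9.46730650e-01,
        -7.04674588e-02],
       [ 0.00000000e+00,  0.00000000e+00,  0.00000000e+00,
         1.00000000e+00]])}
0.1 [ 9.77829178e-01  2.09400901e-01 -2.53088412e-04 -1.13884379e-03] [ 0.26594113 -0.59254092  0.30283603]
```

View pics/top0.png

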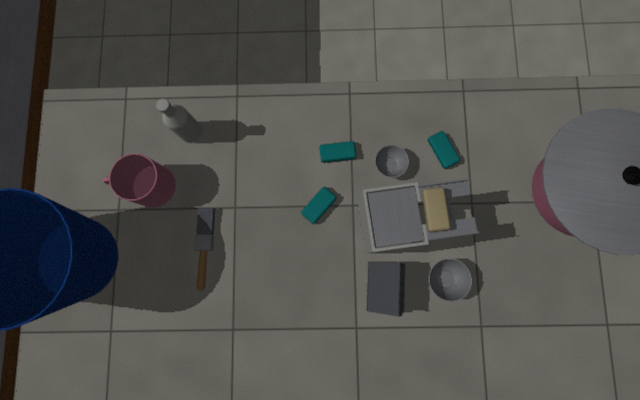

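View pics/side0.png

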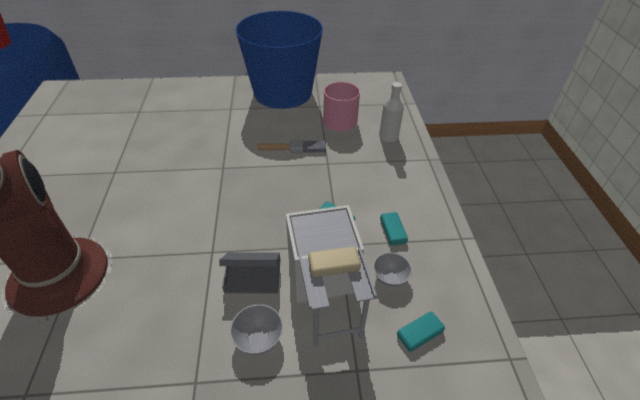

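The top view shows the keeper, with its rim corners at about (365,187), (418,183), (429,243) and (370,251). The rails lead right to u≈475, the soap is at (436,209), and the bowls are at (393,161) and (451,280). The push direction is therefore about world +y.

```bash
cat > h.py <<'E'
import numpy as np, cv2
from station import arm,snapshot,camera_info,ticket
from scipy.spatial.transform import Rotation as Ro
def cam(n):
    c=camera_info(n)
    if n=="wrist":
        Rt=Ro.from_quat(arm.read_eef_rot()).as_matrix(); p=np.array(arm.read_tool_pos())
        T=c["T_tool_cam"]; R=(Rt@T[:3,:3]).T; t=-R@(Rt@T[:3,3]+p)
        c=dict(c,R=R,t=t)
    return c
def ray(c,uv,z):
    uv=np.atleast_2d(uv).astype(float)
    d=np.c_[(uv[:,0]-c["cx"])/c["fx"],(uv[:,1]-c["cy"])/c["fy"],np.ones(len(uv))]@c["R"]
    o=-c["R"].T@c["t"]; return o+d*((z-o[2])/d[:,2])[:,None]
def soapmask(im):
    h=cv2.cvtColor(im,cv2.COLOR_BGR2HSV); m=cv2.inRange(h,(12,50,90),(35,200,255))
    k,l,s,_=cv2.connectedComponentsWithStats(m)
    return m,l,s
E
python3 - <<'E'
from h import *
c=camera_info("top")
P=ray(c,[(365,187),(418,183),(429,243),(370,251)],.15); print(P)
print(ray(c,[(436,209)],.172))
print(ray(c,[(393,161),(451,280),(386,288)],.036))
m=P.mean(0)
for yaw in (0,np.pi):
  for d in((0,0),):
    q=(Ro.from_euler('z',yaw)*Ro.from_matrix(np.array([[1,0,0],[0,-1,0],[0,0,-1]]))).as_quat()
    print(arm.ik([m[0]-.06,m[1]-.06,.36],q),arm.ik([m[0],m[1]-.06,.22],q))
E
```

```text
[[ 0.63852635  0.01914457  0.15      ]
 [ 0.64491517 -0.09295432  0.15      ]
 [ 0.51828838 -0.10865513  0.15      ]
 [ 0.50392984  0.0133874   0.15      ]]
[[ 0.58583354 -0.12123894  0.172     ]]
[[ 0.72373887 -0.06239881  0.036     ]
 [ 0.4375743  -0.18350137  0.036     ]
 [ 0.4216911  -0.03271582  0.036     ]]
[ 0.21146457  0.3692186  -0.08187477  1.69275143  0.03345346  1.08098295
 -1.45145429] [ 0.13350549  0.60599506  0.00755872  1.71781856 -0.00590052  0.81780109
 -1.42704306]
[ 0.67524612  0.46066493 -0.78650699  1.6789765   0.35205647  1.1495809
  1.36538592] [ 0.55676158  0.69909945 -0.69865188  1.70372117  0.53817976  0.93991867
  1.21759853]
```

```bash
python3 - <<'E'
from h import *
q=Ro.from_matrix(np.diag([1.,-1,-1])).as_quat()
arm.movep([.59,-.09,.37],q)
c=cam("wrist"); im=snapshot("wrist"); cv2.imwrite("pics/w1.png",im)
np.savez("w1.npz",**c); print(arm.read_time(),arm.read_tool_pos(),arm.read_opening(),arm.read_ft_force())
E
```

```text
2.3083 [ 0.58979898 -0.09149826  0.36985512] 0.9989616582054732 [ 0.05136082 -0.34379558  0.0728699 ]
```

View pics/w1.png

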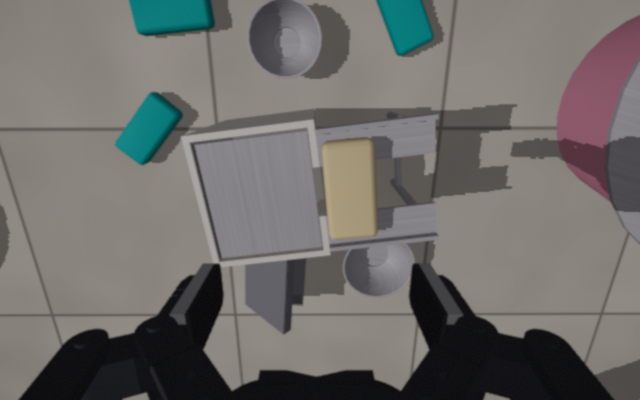

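The wrist view shows the rim's outer corners at about (182,135), (314,120), (329,254) and (214,266). The soap spans (322–377, 138–240), and the fingertips are at the bottom near (222,265) and (411,265). From the 189 px gap the open tips are about 60 mm ahead of the TCP.

```bash
python3 - <<'E'
from h import *
c=dict(np.load("w1.npz")); im=cv2.imread("pics/w1.png")
P=ray(c,[(182,135),(314,120),(329,254),(214,266)],.15)[:,:2]
Q=ray(c,[(192,144),(305,130),(321,248),(221,260)],.15)[:,:2]
for A in (P,Q):
    print(A.round(4).tolist(),[round(np.linalg.norm(A[i]-A[i-1]),4) for i in range(4)])
    ex=(A[0]-A[1])+(A[3]-A[2]); print("yaw",np.arctan2(ex[1],ex[0]), "mean",A.mean(0))
# rails edges: outer corners at rail end
print("rails",ray(c,[(317,127),(437,115),(329,249),(437,236),(437,152),(437,204)],.152)[:,:2].round(4).tolist())
m,l,s=soapmask(im); i=1+np.argmax(s[1:,4]); print(s[i])
r=cv2.minAreaRect(np.argwhere(l==i)[:,::-1].astype(np.float32)); B=ray(c,cv2.boxPoints(r),.168)[:,:2]
print("soap",B.round(4).tolist(),B.mean(0))
d=cv2.cvtColor(im,cv2.COLOR_BGR2GRAY); 
# same in top
ct=camera_info("top"); it=cv2.imread("pics/top0.png"); m,l,s=soapmask(it); i=1+np.argmax(s[1:,4]); print(s[i])
r=cv2.minAreaRect(np.argwhere(l==i)[:,::-1].astype(np.float32)); B=ray(ct,cv2.boxPoints(r),.168)[:,:2]; print("soapT",B.round(4).tolist(),B.mean(0))
cr=cv2.resize(im[100:280,170:450],None,fx=2.8,fy=2.8,interpolation=cv2.INTER_CUBIC); cv2.imwrite("pics/w1c.png",cr)
E
```

```text
[[0.6336, 0.0271], [0.6462, -0.0885], [0.5166, -0.1029], [0.5034, 0.0123]] [np.float64(0.1311), np.float64(0.1162), np.float64(0.1304), np.float64(0.1159)]
yaw 1.6824838286302548 mean [ 0.57493549 -0.03800929]
[[0.6257, 0.0193], [0.6377, -0.0806], [0.5232, -0.095], [0.5101, 0.0046]] [np.float64(0.1165), np.float64(0.1006), np.float64(0.1154), np.float64(0.1004)]
yaw 1.6960938575354456 mean [ 0.57418957 -0.03791604]
rails [[0.6405, -0.0911], [0.6504, -0.1934], [0.5232, -0.1027], [0.5369, -0.2067], [0.6186, -0.1972], [0.5697, -0.2029]]
[ 322  138   56  102 5042]
soap [[0.632, -0.0944], [0.634, -0.1378], [0.5435, -0.1471], [0.5411, -0.0991]] [ 0.58762932 -0.11958295]
[422 187  28  44 914]
soapT [[0.628, -0.0943], [0.6343, -0.1387], [0.547, -0.1468], [0.5408, -0.1032]] [ 0.58753518 -0.12073929]
```

View pics/w1c.png

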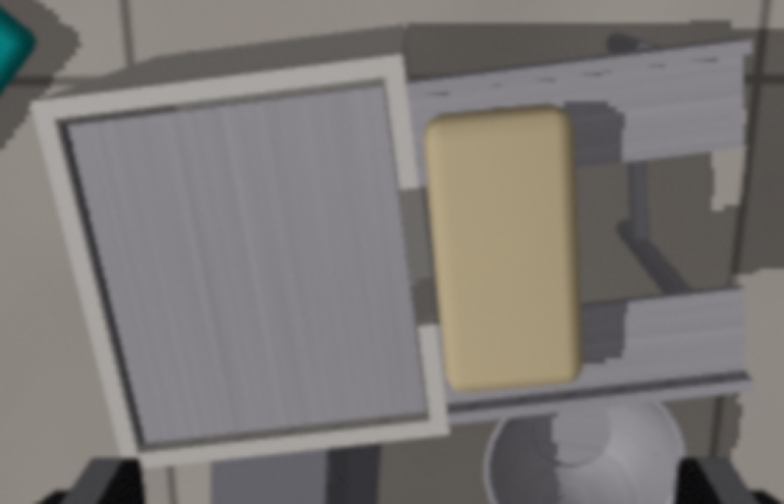

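```bash
cat >> h.py <<'E'
yaw=1.6825; th=np.radians(20)
K=Ro.from_euler('z',yaw).as_matrix(); mouth=np.array([.5749,-.0380,.15])-.0525*K[:,0]
yt=-np.array([np.cos(th),0,-np.sin(th)]); zt=np.array([-np.sin(th),0,-np.cos(th)])
Q=Ro.from_matrix(K@np.c_[np.cross(yt,zt),yt,zt]).as_quat()
def W(x,z,y=-.002): return mouth+K@np.array([x,y,z])
def st(): 
    print(round(arm.read_time(),2),(K.T@(np.array(arm.read_tool_pos())-mouth)).round(4),(K.T@np.array(arm.read_ft_force())).round(1))
E
python3 - <<'E'
from h import *
for x,z in((-.013,.14),(-.013,.031),(.052,.031)): print(arm.ik(W(x,z),Q))
arm.movep(W(-.013,.14),Q); st()
arm.line_to(W(-.013,.085),.08); st()
a=snapshot("side"); b=snapshot("wrist")
cv2.imwrite("pics/s2.png",np.hstack([cv2.resize(a[150:350,200:440],(400,333)),cv2.resize(b,(400,333))]))
E
```

```text
[-0.05241982  0.52761993  0.08635905  1.68532592  0.38394053  0.91918845
 -1.6708476 ]
[-0.09536891  0.67048985  0.15640768  1.79438658  0.40519993  0.67444178
 -1.75102546]
[-0.20325102  0.6625386   0.14650131  1.81211342  0.40630388  0.70515152
 -1.86240246]
2.74 [-0.013  -0.0022  0.1401] [-0.2  0.1  0.6]
3.58 [-0.0132 -0.0024  0.0855] [-0.1  0.7  0.1]
```

View pics/s2.png

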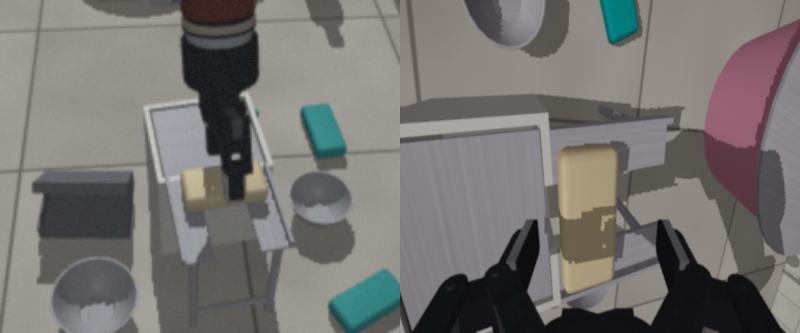

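The fingers straddle the bar: the front finger is over the flap (wrist half, 530,225) and the rear finger is behind the bar (665,225). I'll descend, then look.

```bash
python3 - <<'E'
from h import *
for z in(.065,.048,.031): arm.line_to(W(-.013,z),.06); st()
a=snapshot("side"); b=snapshot("wrist")
cv2.imwrite("pics/s3.png",np.hstack([cv2.resize(a[150:350,200:440],(400,333)),cv2.resize(b,(400,333))]))
E
```

```text
4.17 [-0.0129 -0.0019  0.0647] [0.4 0.4 1.7]
4.6 [-0.0128 -0.0018  0.0475] [1.3 0.7 1.7]
5.03 [-0.0134 -0.0017  0.0305] [-1.   0.8  0.6]
```

View pics/s3.png

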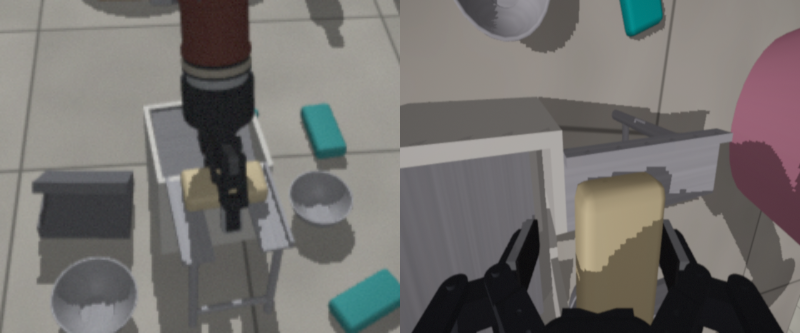

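The wrist half shows the flap's near edge tilted down off the rim (gap at about 548,200), with the rear finger at the bar's trailing face. I'll push in stages.

```bash
python3 - <<'E'
from h import *
for x in(0,.012): arm.line_to(W(x,.029),.05); arm.pause(.1); st()
a=snapshot("side"); b=snapshot("wrist")
cv2.imwrite("pics/s4.png",np.hstack([cv2.resize(a[150:350,200:440],(400,333)),cv2.resize(b,(400,333))]))
E
```

```text
5.65 [-0.0007 -0.0021  0.0297] [-3.7  1.   5.3]
6.14 [ 0.0117 -0.0022  0.0296] [-3.7  0.5  5.7]
```

View pics/s4.png

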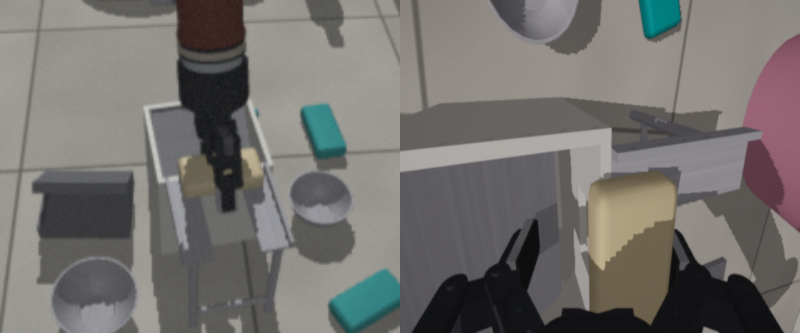

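The flap is clearly open, with the inside of the near wall visible at about (580,200), and the bar is at the mouth edge. I'll keep going.

```bash
python3 - <<'E'
from h import *
for x in(.024,.034,.044,.050): arm.line_to(W(x,.031),.05); arm.pause(.1); st()
a=snapshot("side"); b=snapshot("wrist")
cv2.imwrite("pics/s5.png",np.hstack([cv2.resize(a[150:350,200:440],(400,333)),cv2.resize(b,(400,333))]))
E
```

```text
6.73 [ 0.0252 -0.002   0.0308] [-0.7  1.2  3.5]
7.18 [ 0.0336 -0.002   0.0311] [-3.9  0.4  4. ]
7.63 [ 0.0365 -0.0014  0.0329] [-13.3  -0.1   5.6]
8.0 [ 0.0372 -0.0008  0.0337] [-22.5  -0.9   4.3]
```

View pics/s5.png

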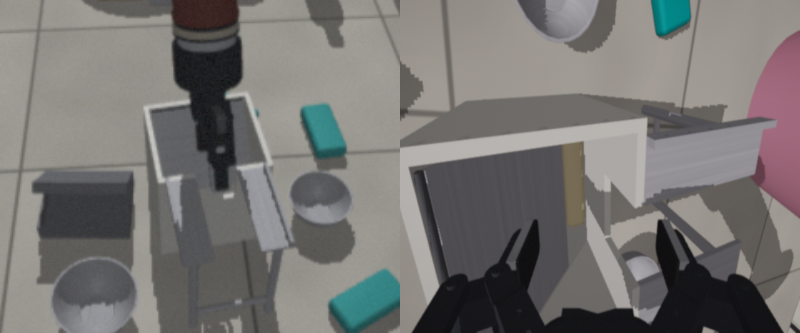

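The bar has left the rails and shows inside the box at about (573,185), beyond the open flap's edge. Motion stalled at x=0.037 with 22 N, so I'll back off a little and check how deep the bar lies.

```bash
python3 - <<'E'
from h import *
arm.line_to(W(.030,.031),.05); arm.pause(.2); st()
c=cam("wrist"); b=snapshot("wrist"); a=snapshot("top")
m,l,s=soapmask(b); i=1+np.argmax(s[1:,4]); print(s[i])
pts=np.argwhere(l==i)[:,::-1]; bx=cv2.boxPoints(cv2.minAreaRect(pts.astype(np.float32)))
for z in(.006,.028,.051,.08,.12,.15): print(z,((ray(c,bx,z)-mouth)@K)[:,:2].round(3).tolist())
cv2.imwrite("pics/s6.png",np.hstack([cv2.resize(b,(520,325)),cv2.resize(a[150:290,330:450],(279,325))]))
E
```

```text
8.85 [ 0.0304 -0.0025  0.0309] [-2.8 -2.1  2.6]
[ 259  179   32  100 2674]
0.006 [[0.015, -0.02], [-0.008, -0.019], [-0.009, 0.07], [0.016, 0.066]]
0.028 [[0.018, -0.026], [-0.002, -0.025], [-0.003, 0.056], [0.02, 0.052]]
0.051 [[0.022, -0.032], [0.004, -0.031], [0.003, 0.041], [0.024, 0.038]]
0.08 [[0.027, -0.04], [0.012, -0.039], [0.011, 0.022], [0.028, 0.019]]
0.12 [[0.034, -0.051], [0.023, -0.05], [0.022, -0.004], [0.035, -0.006]]
0.15 [[0.039, -0.059], [0.03, -0.059], [0.03, -0.023], [0.04, -0.025]]
```

View pics/s6.png

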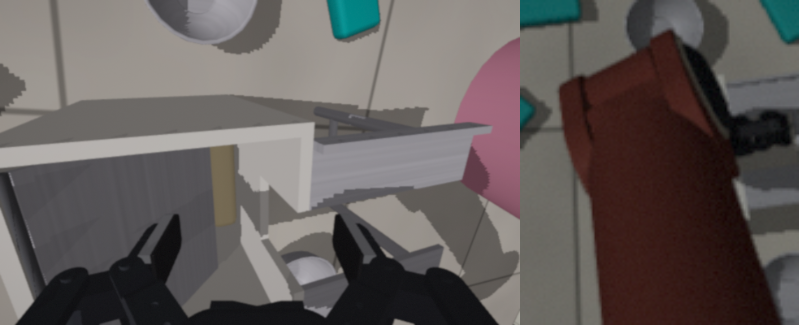

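The bar's visible length of 73–90 mm only fits z ≤ ~0.05 m, so it lies at the bottom of the box by the near wall, below the flap's edge. I'll withdraw straight up.

```bash
python3 - <<'E'
from h import *
arm.line_to(W(.022,.08),.06); st(); arm.line_to(W(.022,.20),.12); st()
arm.movep([.48,-.25,.40],Ro.from_matrix(np.diag([1.,-1,-1])).as_quat()); arm.pause(.3); st()
a=snapshot("side"); b=snapshot("top"); print(soapmask(a)[2][:,4],soapmask(b)[2][:,4])
cv2.imwrite("pics/s7.png",np.hstack([cv2.resize(a[100:350,200:450],(400,400)),cv2.resize(b[100:340,180:500],(400,300)) if 0 else cv2.resize(b[120:320,300:500],(400,400))]))
E
```

```text
9.93 [ 0.0226 -0.0019  0.0795] [0.2 0.5 0.6]
11.07 [ 0.0221 -0.0016  0.1991] [-0.5 -0.   0.2]
12.18 [-0.146   0.1169  0.2495] [ 0.8 -0.6 -0.1]
[255702      1      2     36     27     15      1      1      1     71
      1      2      1      2      1      1      1      1      1      1
      1      1      2      1      1      1      1      1      1      1
      1      1      1      1      2     10      1      1      1      1
      2      1      3      1      1      6      1      3      1      1
      2      8      1      5      3      6      3      1      2      2
      1      7      1      1      3      1      3      3      1      1
      1      1      3      1      1      2      3      2      1      1
      1      2      3      1      1      1] [256000]
```

View pics/s7.png

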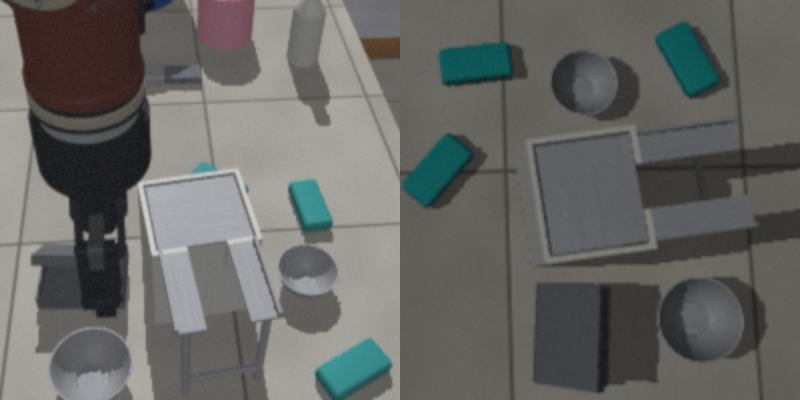

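The flap is shut and level, the rails are empty, no cream shows outside the box, and the bowls and dish are where they were. Handing in.

```bash
python3 -c "
from station import ticket; print(ticket.finish_job())"
```

```text
the job is handed in; nothing more can be done
None
```

The soap is in the keeper: I held the flap open, pushed the bar along the rails until it dropped in, then took the fingers out and the flap closed by itself; one push stalled at about 22 N against something unidentified and I backed off, the bowls, dish and brush were not touched, and the job was handed in at about 12 s.

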